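# Flip the sampler's lids shut

### The job

Close the blue sampler tray: flip its two standing white lids over and push them fully down until they lie flat on the case, first the plain lid, then the one with the orange overlap strip. Only push on the lids' outer faces with the fingertips, without pinching a lid or pressing on its rubber inner pad, and ease them down without slamming. Leave the bottle, the jar and the crucible standing where they are, and finish clear of everything.

Things in the scene. Friction and masses are not known exactly. Their poses are not given: they have to be found in the camera images.
- sampler: blue case fixed over a dark mat, 200 mm (x) x 294 (y) x 100 high, on four levelling feet; two open wells of vials side by side along y. Origin: centre of its underside, 6 to 34 mm above the bench; front (-x) roughly to the robot, z up. Place, yaw and height vary. Two lids side by side, 7 mm apart, hinged along the far side; standing, they reach up to 300 mm above the bench.
- plain_lid (a joint): angle of the plain lid (sampler +y, left well seen from the robot): hinge at the lid's far edge, along sampler y. rad: 0 = shut, level on the case; 1.57 = upright; more = leaning away from the robot (stop 1.95). The stiff hinge stays wherever it is left, so the lid must be pushed all the way down: 1 to 4 N near its free edge. Starts at 1.15 to 1.40.
- strip_lid (a joint): angle of the lid with the orange strip (sampler -y, right well): hinge, values and stiffness as plain_lid. On the outer face, along its inner edge, an orange strip 26 mm wide, 4 mm thick overhangs the other lid by about 8 mm, so this lid must come down last. Starts at 1.45 to 1.75.
- plain_lid_hinge (a point): Middle of the plain lid's hinge line, fixed to the sampler, 100 mm above its underside and 85 mm behind (sampler +x) its centre; axes are the sampler's. With the lid at angle a, the point r from the hinge lies at -r cos(a) along x and r sin(a) up from here; the outer face is 11 mm further, along (sin(a) in x, cos(a) up).
- strip_lid_hinge (a point): Middle of the strip lid's hinge line, fixed to the sampler, 100 mm above its underside and 85 mm behind (sampler +x) its centre; axes are the sampler's. With the lid at angle a, the point r from the hinge lies at -r cos(a) along x and r sin(a) up from here; the outer face is 11 mm further, along (sin(a) in x, cos(a) up).
- plain_lid_face (a point): Point on the outer face of the plain lid, 120 mm from the hinge line, on its middle line. The lid is white, 140 mm wide, 10 mm thick, reaching 5 to 165 mm from the hinge; a flat black mark (40 x 12 mm) lies mid-way along its free edge. Axes: x towards the hinge, z out of the outer face. The inner face has a dark rubber pad, 152 x 132 mm, that is 8 mm thick.
- strip_lid_face (a point): Point on the outer face of the strip lid, 120 mm from the hinge line, on its middle line. The lid is white, 140 mm wide, 10 mm thick, reaching 5 to 165 mm from the hinge; a flat black mark (40 x 12 mm) lies mid-way along its free edge. Axes: x towards the hinge, z out of the outer face. The inner face has a dark rubber pad, 152 x 132 mm, that is 8 mm thick.
- bottle: amber glass bottle with a white cap, 56 mm across, 130 mm tall, standing loose on the mat beside one end of the sampler. Origin at the centre of its underside, z up.
- jar: small clear jar with a blue lid, 44 mm across, 60 mm tall, standing loose on the mat beside the other end of the sampler (the ends swap). Origin at the centre of its underside, z up.
- crucible: small white ceramic crucible cup, 40 mm across, 38 mm tall, standing loose on the mat behind the sampler (its +x side). Origin at the centre of its underside, z up.
Not all that is in view belongs to the job. Several things look just like the jar: the one meant starts farthest to the robot's left.

How it is judged:
By the outcome, as a careful person would: the job done as asked, in the order asked, and still so for the second after the job is handed in, with the robot touching nothing.
It also fails if it takes over 48 s, if anything falls off the work surface, if the arm or the gripper's body presses on something with over 40 N, if the wrist force passes 120 N, or if a joint passes its speed limit or range.

### The arm

A 6-joint arm with a two-finger parallel gripper is mounted at the origin on the work surface. World frame = base frame: x ahead of the robot, y to its left, z up, the work surface at z = 0. Lengths are in m, angles in degrees, forces in N, time in s.
With the tool pointing down it reaches from about 0.35 to 0.875 m from the base axis. Payload 4.2 kg.
Tool frame: the origin (TCP) lies between the finger pads; the fingertips stand manip.finger_overhang ahead of it and the grasp point (between the pads) lies 8 mm behind it (manip.finger_overhang is the distance from the TCP to the fingertips, in m); z points along the fingers, y is the direction in which the jaws open and shut (so a half turn about z gives the same grasp; the last joint's range is limited). The gripper opens to 85 mm and grips with 20 to 120 N. Pads are 22 mm wide; open, the fingers measure 114 mm over their backs; the gripper's body (76 mm by 85 mm) begins 54 mm behind the grasp point. The pads swing forward as they close: fully open they stand 13 mm farther back than shut.
Start: joints at [-52.792, 22.042, 0.453, 0, -68.411, -14.817], TCP at [0.238, -0.578, 0.216] pointing down, gripper open.
Joint ranges: [-179.83, 179.83], [-69.29, 118.12], [-61.27, 80.66], [-181.25, 117.63], [-171.15, -9.14], [-177.46, 177.46]. Speed limits (degrees/s): [159.86, 159.86, 180, 180, 180, 180].

### API

Orientations are given as a 3x3 rotation matrix whose columns are the frame's x, y, z axes.
In Python, from cell import manip, cams gives the robot as it stands.
- The arm moves only by the tool step_arm, never from a script. Its argument "motion" is text: rows parted by semicolons, each of 5 numbers parted by spaces: the finger opening in cm, from 0 to 8.54, then the shift along the tool's x, y, z in cm, then the turn about the tool's z in rad. In form: gripper x y z spin; .... A call has exactly 10 rows; each row is the pose to reach, as a shift and turn from the pose commanded when the call began, along the tool's axes at that moment; what a row does not reach only later rows make up. A row lasts 1/12 s, in which the tool goes at most 41.7 mm and 7.16 degrees, less where a joint would pass 70% of its speed; a pose out of reach is approached as far as the arm can. A call with a gripper value outside its range is refused whole. The fingers move at their own pace and stop on an object; the grip force is fixed at half the most. Time passes only in rows, so rows that repeat a pose let the fingers close, or fill a call up. It gives the time, the measured TCP pose, the force and the opening at its end, in the units of the state.
- manip.read_state(): the state, without advancing time (a new reading comes with each control period).
- cams.camera(name): name is "scene" or "side" or "wrist"; returns (picture, depth): 400x640x3 uint8, red, green, blue; 400x640 float32, m along the optical axis (not along the pixel's ray), 0 where there is no reading.
- cams.camera_info(name): a dict with "K" (3x3 intrinsics, pixels), "dist_coeffs" ([k1, k2, p1, p2, k3] as OpenCV has them; the pictures are not rectified), "cam_to_world" (4x4, takes a point from camera to world coordinates). Camera axes: x right, y down, z forward; pixel columns grow to the right and rows downward; lengths in m; the calibration is good to about 2 mm. A picture is of the moment at which its call begins: read the wrist's pose just before it. camera_info takes no time and is no camera call; for the wrist camera it gives the pose at the moment of the call.
- manip.sign_off(): hands the job in, once; it reports no verdict.
The state is a dict: "time": time; "joint_positions": joint angles; "joint_velocities": joint speeds; "joint_torque": joint torques, N m; "ee_pos": TCP position; "ee_rot": TCP orientation; "force": force on the tool from outside, world axes, zero at the start; "wrist_torque": the same for the moment, N m; "opening": finger opening in m.
Only numpy, scipy, OpenCV 4.12 (cv2) and the standard library are available. Lean on these libraries where they do the work, as an engineer would, in place of code of your own. Each camera call takes 0.05 s, during which the arm holds its last target.

## Working session

There is one attempt and no reset: what is moved stays moved. The work goes in short steps, Python scripts to look and compute and a tool call to move; the robot and the scene stay as the last step left them, time stands still between calls to the robot, and variables do not carry over. Pictures are saved under pics/ and viewed, and the job is handed in when it is done.

Besides the shell and the picture viewer there is one more tool, called as name(argument=value, ...) on one line, values as JSON. step_arm: Moves the arm, as the interface text tells. Its arguments: {"type":"object","properties":{"motion":{"type":"string"}},"required":["motion"]}

```bash
mkdir -p pics; ls
cat > h.py <<'E'
import numpy as np,cv2
from cell import manip,cams
def grab(n,tag):
    p,d=cams.camera(n); i=cams.camera_info(n)
    cv2.imwrite(f'pics/{tag}.png',cv2.cvtColor(p,cv2.COLOR_RGB2BGR)); np.savez(f'pics/{tag}.npz',p=p,d=d,K=i['K'],D=i['dist_coeffs'],T=i['cam_to_world'])
def load(tag): return np.load(f'pics/{tag}.npz')
def cloud(z):
    d=z['d'];H,W=d.shape
    u,v=np.meshgrid(np.arange(W),np.arange(H))
    n=cv2.undistortPoints(np.stack([u,v],-1).reshape(-1,1,2).astype(np.float64),z['K'],z['D']).reshape(H,W,2)
    P=np.dstack([n[...,0]*d,n[...,1]*d,d])
    Pw=P@z['T'][:3,:3].T+z['T'][:3,3]
    Pw[d==0]=np.nan
    return Pw
E
python3 - <<'E'
from h import *
s=manip.read_state();print(s, manip.finger_overhang)
for n in ['scene','side','wrist']: grab(n,n+'0'); print(n,load(n+'0')['T'].round(3).tolist())
E
```

```text
pics
{'time': 0.0, 'joint_positions': array([-5.27916135e+01,  2.20915293e+01,  3.79176721e-01, -3.00397937e-02,
       -6.84119703e+01, -1.48180343e+01]), 'joint_velocities': array([ 0.06481248, -0.02961841, -0.06497426, -0.01404813,  0.02532449,
        0.01290985]), 'joint_torque': array([ 1.00131520e-04, -3.92287159e+01,  1.88399345e+01,  4.18608338e+00,
       -4.69559236e-03, -8.62824862e-06]), 'ee_pos': array([ 0.23786622, -0.5772859 ,  0.2148067 ]), 'ee_rot': array([[-9.24683812e-01, -3.80734807e-01, -9.23830800e-04],
       [-3.80735919e-01,  9.24681603e-01,  2.02292249e-03],
       [ 8.40523417e-05,  2.22229925e-03, -9.99997527e-01]]), 'force': array([0.84662135, 0.46278673, 0.37766718]), 'wrist_torque': array([-0.00025303,  0.0127095 ,  0.01239121]), 'opening': 0.0854038895038714} 0.011
scene [[-0.008, 0.728, -0.686, 1.266], [1.0, -0.005, -0.018, 0.08], [-0.016, -0.686, -0.728, 0.874], [0.0, 0.0, 0.0, 1.0]]
side [[-0.999, -0.028, 0.044, 0.47], [-0.052, 0.686, -0.726, 0.988], [-0.01, -0.727, -0.686, 1.002], [0.0, 0.0, 0.0, 1.0]]
wrist [[-0.381, 0.892, 0.244, 0.175], [0.925, 0.367, 0.101, -0.604], [0.0, 0.264, -0.965, 0.373], [0.0, 0.0, 0.0, 1.0]]
```

View pics/scene0.png

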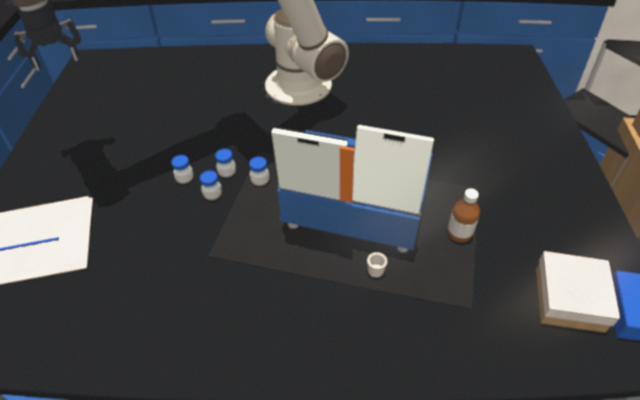

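View pics/side0.png

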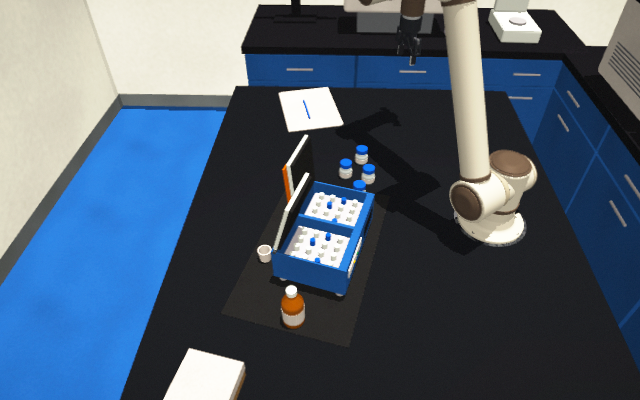

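View pics/wrist0.png

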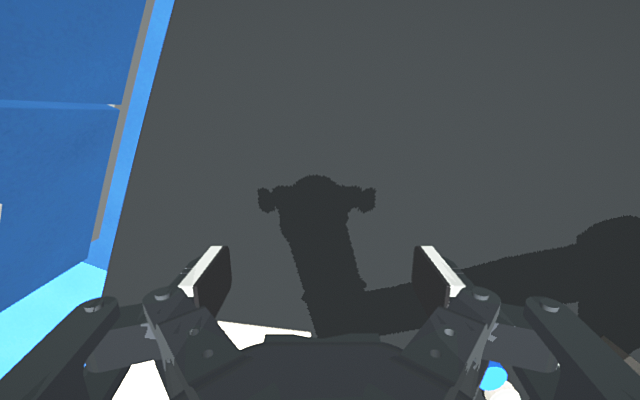

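Scene view: the plain lid is at (393,170), the strip lid at (310,165) with its orange strip at (347,175), the bottle at (465,217) and the crucible at (377,264). There are four jar look-alikes at (182,168), (211,184), (225,162) and (259,170). The one farthest to the robot's left (+y is image right) is (259,170), and I will stay clear of all four.

```bash
cat > fit.py <<'E'
from h import *
import sys
def plane(P):
    P=P[np.isfinite(P).all(1)]
    for _ in range(4):
        c=np.median(P,0) if _==0 else P.mean(0); n=np.linalg.svd(P-c,full_matrices=False)[2][2]
        r=abs((P-c)@n); P=P[r<max(2.5*np.median(r),.001)]
    return c,n,r.std()
E
python3 - <<'E'
from fit import *
z=load('scene0');P=cloud(z)
def reg(x0,y0,x1,y1): return P[y0:y1,x0:x1].reshape(-1,3)
for nm,b in dict(plain=(362,145,422,200),strip=(288,150,333,190),back=(290,208,405,230)).items():
    c,n,s=plane(reg(*b)); 
    print(nm,c.round(4),n.round(4),s.round(4))
for nm,(u,v) in dict(plainTL=(357,129),plainTR=(430,137),plainBL=(355,204),plainBR=(422,212),stTL=(276,133),stTR=(341,147),stBL=(280,192),stripBR=(352,200),b=(463,237),cap=(471,195),j=(259,163),j2=(225,155),j3=(211,177),j4=(182,161),cru=(377,258),cb1=(281,218),cb2=(417,240),bench=(150,300)).items():
    print(nm,P[v,u].round(4), np.nanmedian(P[v-2:v+3,u-2:u+3].reshape(-1,3),0).round(4))
im=cv2.imread('pics/scene0.png')[110:285,240:500]; cv2.imwrite('pics/c1.png',cv2.resize(im,None,fx=3,fy=3,interpolation=cv2.INTER_CUBIC))
im=cv2.imread('pics/side0.png')[120:350,220:400]; cv2.imwrite('pics/c2.png',cv2.resize(im,None,fx=2.6,fy=2.6,interpolation=cv2.INTER_CUBIC))
E
```

```text
plain [0.5962 0.2072 0.2119] [ 0.9268 -0.2686  0.2625] 0.0006
strip [0.5819 0.0528 0.2051] [-0.9593  0.2735  0.0701] 0.0004
back [0.6009 0.125  0.0817] [-0.9621  0.2727  0.0034] 0.0004
plainTL [0.5549 0.1413 0.283 ] [0.5526 0.1448 0.2806]
plainTR [ 0.2484  0.3653 -0.0004] [0.2484 0.3625 0.0005]
plainBL [0.6029 0.1416 0.1293] [0.6023 0.1417 0.1287]
plainBR [0.5194 0.3048 0.0065] [0.5176 0.306  0.0021]
stTL [ 0.5718 -0.0066  0.2891] [ 0.5718 -0.0066  0.2891]
stTR [0.6065 0.1104 0.2849] [0.6056 0.1104 0.2849]
stBL [ 0.5613 -0.0113  0.121 ] [ 0.5631 -0.0112  0.1224]
stripBR [0.6041 0.1351 0.1426] [0.5992 0.1351 0.14  ]
b [0.6056 0.3804 0.0227] [0.6049 0.3803 0.0226]
cap [0.5817 0.3796 0.1309] [0.5836 0.3794 0.1325]
j [ 0.4112 -0.0738  0.0616] [ 0.4125 -0.0738  0.0628]
j2 [ 0.3788 -0.1601  0.0584] [ 0.3775 -0.1601  0.058 ]
j3 [ 0.452  -0.1835  0.0566] [ 0.4552 -0.1834  0.0589]
j4 [ 0.4004 -0.2619  0.0602] [ 0.3992 -0.2628  0.0579]
cru [0.6602 0.1892 0.0246] [0.6612 0.1891 0.026 ]
cb1 [ 0.5636 -0.0145  0.0403] [ 0.56   -0.0147  0.0325]
cb2 [ 5.949e-01  2.844e-01 -3.000e-04] [0.5968 0.2841 0.0018]
bench [ 0.7471 -0.2763 -0.0013] [ 0.7471 -0.2768 -0.0015]
```

View pics/c1.png

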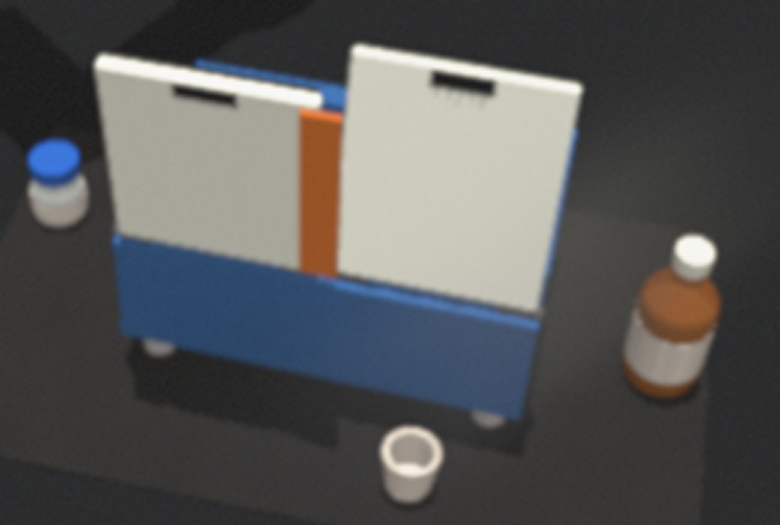

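View pics/c2.png

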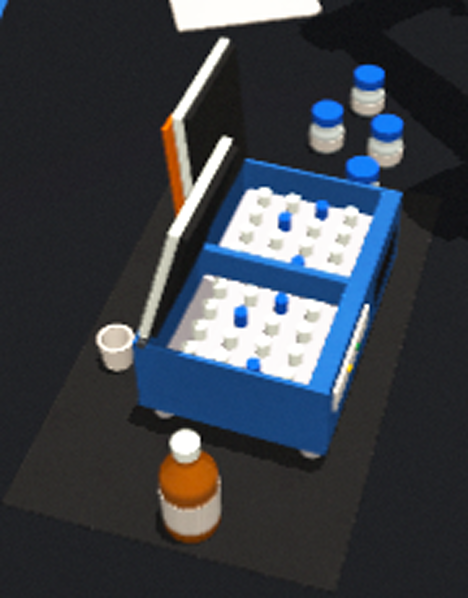

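```bash
cat > frame.py <<'E'
from fit import *
ex=np.array([.9621,-.2727,0]);ex/=np.linalg.norm(ex);ey=np.array([-ex[1],ex[0],0])
R=np.c_[ex,ey,[0,0,1]]   # sampler axes
HX,HZ=.529,.1265
E
python3 - <<'E'
from frame import *
z=load('scene0');P=cloud(z)@R; Q=P.reshape(-1,3)
p=z['p'].reshape(-1,3).astype(int)
ok=np.isfinite(Q).all(1)&(Q[:,1]>.1)&(Q[:,1]<.5)
for a,nm,lo,hi in((1.305,'plain',.29,.48),(1.641,'strip',.1,.31)):
    n=np.array([np.sin(a),0,np.cos(a)]);d=(Q-[HX,0,HZ])@n
    t=(Q-[HX,0,HZ])@np.array([-np.cos(a),0,np.sin(a)])
    m=ok&(abs(d-.011)<.004)&(t>.02)&(t<.18)&(Q[:,1]>lo)&(Q[:,1]<hi)
    print(nm,np.median(d[m]),'y',np.percentile(Q[m,1],[.5,2,98,99.5]),'t',np.percentile(t[m],[.2,1,99,99.8]),m.sum())
m=ok&(abs(Q[:,0]-.544)<.003)&(Q[:,2]<.125)&(Q[:,2]>.03)
print('case y',np.percentile(Q[m,1],[.5,2,98,99.5]),'z',np.percentile(Q[m,2],[.5,2,98,99.5]))
z2=load('side0');P2=cloud(z2)@R;Q=P2.reshape(-1,3)
m=(Q[:,0]>.335)&(Q[:,0]<.53)&(Q[:,1]>.13)&(Q[:,1]<.46)&(abs(Q[:,2]-.127)<.006)
print('top z',np.median(Q[m,2]),np.percentile(Q[m,0],[1,99]),np.percentile(Q[m,1],[1,99]))
s=manip.read_state();print('tcp sampler',R.T@s['ee_pos'],'toolx',R.T@s['ee_rot'])
E
```

```text
plain 0.010978475201794543 y [0.2909685  0.29318151 0.42352825 0.4256175 ] t [0.02027922 0.02164531 0.16495967 0.1660206 ] 4931
strip 0.010997319475032028 y [0.14116054 0.14328093 0.29023375 0.29443239] t [0.02056875 0.02183106 0.16691187 0.16764331] 3791
case y [0.13822927 0.14331981 0.42393036 0.42819828] z [0.03048508 0.03216489 0.1234328  0.12462557]
top z 0.12825472535413907 [0.34404742 0.52795091] [0.13645859 0.43064218]
tcp sampler [ 0.38636515 -0.4906655   0.21507753] toolx [[-7.85735387e-01 -6.18561710e-01 -1.14560906e-03]
 [-6.18562760e-01  7.85734376e-01  1.26597182e-03]
 [ 1.17062727e-04  1.70334996e-03 -9.99998542e-01]]
```

step_arm(motion="0 0 0 -2 0.05; 0 0 0 -5 0.15; 0 0 0 -9 0.27; 0 0 0 -13 0.39; 0 0 0 -16 0.5; 0 0 0 -18 0.59; 0 0 0 -19.5 0.65; 0 0 0 -20 0.667; 0 0 0 -20 0.667; 0 0 0 -20 0.667")

```text
time: 0.98
ee_pos: [0.2382, -0.5775, 0.4145]
ee_rot: [[-0.962, 0.271, -0.001], [0.271, 0.962, 0.002], [0.001, 0.002, -1.0]]
force: [-0.6, -0.0, -0.6]
opening: -0.0002
```

```bash
cat > st.py <<'E'
from frame import *
s=manip.read_state();p=R.T@s['ee_pos'];print('t',s['time'],'tcp samp',p.round(4),'q',s['joint_positions'].round(1),'open',round(s['opening'],4),'F',(R.T@s['force']).round(2))
print('tool axes',(R.T@s['ee_rot']).round(3).tolist())
E
python3 st.py
```

```text
t 0.9833 tcp samp [ 0.3866 -0.4907  0.4145] q [-52.8  19.   23.5  -0.  -94.6 -53. ] open -0.0002 F [-0.59 -0.17 -0.56]
tool axes [[-1.0, -0.001, -0.001], [-0.001, 1.0, 0.002], [0.001, 0.002, -1.0]]
```

step_arm(motion="0 -1 1.5 0 0; 0 -2 4 0 0; 0 -4 7.5 0 0; 0 -6 11 0 0; 0 -8 14.5 0 0; 0 -10 18 0 0; 0 -12 21.5 0 0; 0 -14 25 0 0; 0 -16 28.5 0 0; 0 -18 32 0 0")

```text
time: 1.82
ee_pos: [0.4992, -0.3171, 0.414]
ee_rot: [[-0.962, 0.271, -0.003], [0.271, 0.962, 0.001], [0.003, 0.001, -1.0]]
force: [0.1, -0.8, -0.4]
opening: 0.0001
```

```bash
python3 st.py
```

```text
t 1.8167 tcp samp [ 0.5667 -0.1689  0.414 ] q [-16.8  15.3  18.3  -0.  -93.2 -89. ] open 0.0001 F [ 0.35 -0.7  -0.35]
tool axes [[-1.0, -0.001, -0.003], [-0.001, 1.0, 0.001], [0.003, 0.001, -1.0]]
```

step_arm(motion="0 -0.5 3.3 0 0; 0 -1 6.6 0 0; 0 -1.5 9.9 0 0; 0 -2 13.2 0 0; 0 -2.5 16.5 0 0; 0 -3 19.8 0 0; 0 -3.5 23.1 0 0; 0 -4 26.4 0 0; 0 -4 29.7 0 0; 0 -4 33 0 0")

```text
time: 2.65
ee_pos: [0.627, -0.0108, 0.4134]
ee_rot: [[-0.962, 0.272, -0.004], [0.272, 0.962, -0.0], [0.004, -0.002, -1.0]]
force: [-0.3, -0.5, 0.5]
opening: -0.0
```

step_arm(motion="0 0 3.3 0 0; 0 0 6.6 0 0; 0 0 9.9 0 0; 0 0 13 0 0; 0 0 15.5 0 0; 0 0 17.5 0 0; 0 0 19 0 0; 0 0 19.8 0 0; 0 0 19.8 0 0; 0 0 19.8 0 0")

```text
time: 3.48
ee_pos: [0.6809, 0.1778, 0.4146]
ee_rot: [[-0.962, 0.272, -0.002], [0.272, 0.962, -0.001], [0.002, -0.002, -1.0]]
force: [-0.7, -0.3, -0.6]
opening: 0.0002
```

```bash
python3 st.py; python3 -c "
from h import *
grab('scene','scene1');grab('side','side1')
a=cv2.imread('pics/scene1.png')[60:310,200:520];b=cv2.imread('pics/side1.png')[60:310,200:520]
cv2.imwrite('pics/m1.png',cv2.resize(np.vstack([a,b]),None,fx=1.2,fy=1.2))"
```

```text
t 3.4833 tcp samp [0.6066 0.3568 0.4146] q [  27.8   28.6   38.3    0.   -99.8 -133.6] open 0.0002 F [-0.64 -0.46 -0.63]
tool axes [[-1.0, -0.001, -0.002], [-0.001, 1.0, -0.002], [0.002, -0.002, -1.0]]
```

View pics/m1.png

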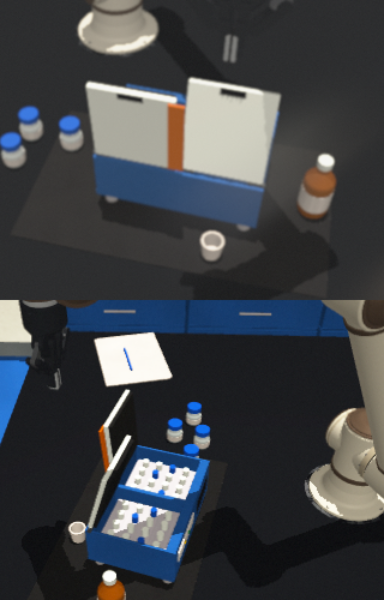

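Run:
```python
from frame import *
for n in('scene1','side1'):
    Q=(cloud(load(n))@R).reshape(-1,3)
    m=(abs(Q[:,0]-.6066)<.06)&(abs(Q[:,1]-.357)<.06)&(Q[:,2]>.36)&(Q[:,2]<.44)
    q=Q[m];print(n,m.sum(),'zmin',np.percentile(q[:,2],[.5,2,5]),'x',np.percentile(q[:,0],[1,99]),'y',np.percentile(q[:,1],[1,99]))
```

```text
scene1 69 zmin [0.42973594 0.43020148 0.43119816] x [0.61246835 0.62082567] y [0.3462532  0.36994353]
side1 21 zmin [0.43190802 0.43215362 0.43264482] x [0.59468278 0.61657648] y [0.35426683 0.36846186]
```

Run:
```python
from frame import *
out=[]
for n in('scene1','side1'):
    z=load(n);Ti=np.linalg.inv(z['T']);rv=cv2.Rodrigues(Ti[:3,:3])[0]
    pts=np.array([[.6066,.357,.4146-.011],[.6066,.357,.4146],[.6066,.357,.43]])@R.T
    uv=cv2.projectPoints(pts,rv,Ti[:3,3],z['K'],z['D'])[0][:,0];print(n,uv.round(1))
    u,v=uv[0].astype(int); im=cv2.cvtColor(z['p'],cv2.COLOR_RGB2BGR)
    y0=max(v-35,0);c=im[y0:y0+60,u-35:u+35].copy();c=cv2.resize(c,None,fx=6,fy=6,interpolation=cv2.INTER_CUBIC)
    c=cv2.convertScaleAbs(c,alpha=1.6,beta=20)
    for q in uv: cv2.circle(c,(int((q[0]-u+35)*6),int((q[1]-y0)*6)),3,(0,0,255),-1)
    out.append(c)
cv2.imwrite('pics/tip.png',np.hstack(out)[:, :800])
```

```text
scene1 [[389.3 120.7]
 [389.9 114.9]
 [390.8 106.6]]
side1 [[247.1 142.4]
 [246.5 138.4]
 [245.7 132.7]]
```

View pics/tip.png

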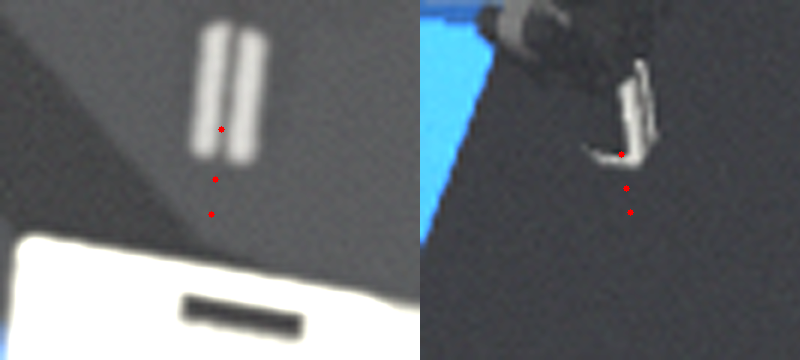

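Run:
```python
from frame import *
print(manip.finger_overhang,[a for a in dir(manip) if a[0]!='_'])
for n in('scene1','side1'):
    Q=(cloud(load(n))@R).reshape(-1,3)
    m=(abs(Q[:,0]-.6066)<.15)&(abs(Q[:,1]-.357)<.15)&(Q[:,2]>.30)
    q=Q[m]
    for lo in np.arange(.30,.62,.01):
        k=q[(q[:,2]>=lo)&(q[:,2]<lo+.01)]
        if len(k):print(n,lo.round(3),len(k),'x',k[:,0].min().round(3),k[:,0].max().round(3),'y',k[:,1].min().round(3),k[:,1].max().round(3))
```

```text
0.011 ['PlanningError', 'finger_overhang', 'read_state', 'sign_off']
scene1 0.42 1 x 0.612 0.612 y 0.364 0.364
scene1 0.43 68 x 0.612 0.621 y 0.346 0.371
scene1 0.44 117 x 0.603 0.621 y 0.344 0.372
scene1 0.45 117 x 0.604 0.62 y 0.345 0.372
scene1 0.46 117 x 0.594 0.622 y 0.342 0.372
scene1 0.47 234 x 0.597 0.623 y 0.326 0.39
scene1 0.48 440 x 0.595 0.622 y 0.318 0.401
scene1 0.49 306 x 0.595 0.628 y 0.31 0.406
scene1 0.5 410 x 0.595 0.627 y 0.302 0.414
scene1 0.51 561 x 0.599 0.628 y 0.297 0.42
scene1 0.52 623 x 0.594 0.629 y 0.298 0.419
scene1 0.53 524 x 0.601 0.629 y 0.311 0.404
scene1 0.54 301 x 0.602 0.623 y 0.317 0.4
scene1 0.55 123 x 0.606 0.647 y 0.321 0.396
scene1 0.56 411 x 0.606 0.647 y 0.323 0.397
scene1 0.57 447 x 0.607 0.647 y 0.322 0.396
scene1 0.58 442 x 0.608 0.647 y 0.322 0.396
scene1 0.59 462 x 0.6 0.647 y 0.322 0.396
scene1 0.6 487 x 0.612 0.648 y 0.328 0.394
scene1 0.61 15 x 0.635 0.641 y 0.354 0.374
side1 0.43 21 x 0.594 0.618 y 0.353 0.369
side1 0.44 43 x 0.595 0.614 y 0.349 0.373
side1 0.45 45 x 0.595 0.613 y 0.35 0.372
side1 0.46 40 x 0.595 0.614 y 0.351 0.373
side1 0.47 39 x 0.592 0.619 y 0.332 0.389
side1 0.48 94 x 0.593 0.618 y 0.319 0.395
side1 0.49 88 x 0.59 0.618 y 0.312 0.404
side1 0.5 121 x 0.589 0.618 y 0.304 0.412
side1 0.51 135 x 0.589 0.618 y 0.298 0.419
side1 0.52 185 x 0.587 0.62 y 0.299 0.419
side1 0.53 144 x 0.586 0.614 y 0.324 0.41
side1 0.54 91 x 0.587 0.617 y 0.355 0.401
side1 0.55 60 x 0.575 0.618 y 0.372 0.398
side1 0.56 157 x 0.569 0.635 y 0.351 0.397
side1 0.57 175 x 0.569 0.638 y 0.345 0.398
side1 0.58 177 x 0.569 0.639 y 0.343 0.398
side1 0.59 196 x 0.569 0.637 y 0.35 0.397
side1 0.6 213 x 0.57 0.642 y 0.36 0.396
side1 0.61 67 x 0.575 0.625 y 0.368 0.398
```

step_arm(motion="0 0 0 2 0; 0 0 0 5 0; 0 0 0 8 0; 0 0 0 11 0; 0 0 0 14 0; 0 1 0 15.8 0; 0 3 0 16.4 0; 0 4.7 0 16.4 0; 0 5.5 0 16.4 0; 0 5.5 0 16.4 0")

```text
time: 4.42
ee_pos: [0.6272, 0.1926, 0.2536]
ee_rot: [[-0.962, 0.272, 0.002], [0.272, 0.962, 0.001], [-0.002, 0.001, -1.0]]
force: [-0.2, -0.1, 0.6]
opening: 0.0004
```

```bash
python3 st.py; python3 -c "
from h import *
grab('scene','scene2');grab('side','side2')
a=cv2.imread('pics/scene2.png')[60:260,240:460];b=cv2.imread('pics/side2.png')[110:310,220:440]
cv2.imwrite('pics/m2.png',cv2.resize(np.hstack([a,b]),None,fx=1.8,fy=2.4,interpolation=cv2.INTER_CUBIC))"
```

```text
t 4.4167 tcp samp [0.5509 0.3563 0.2536] q [  31.2   23.9    8.7    0.   -74.7 -137. ] open 0.0004 F [-0.13 -0.11  0.65]
tool axes [[-1.0, -0.0, 0.002], [-0.0, 1.0, 0.001], [-0.002, 0.001, -1.0]]
```

View pics/m2.png

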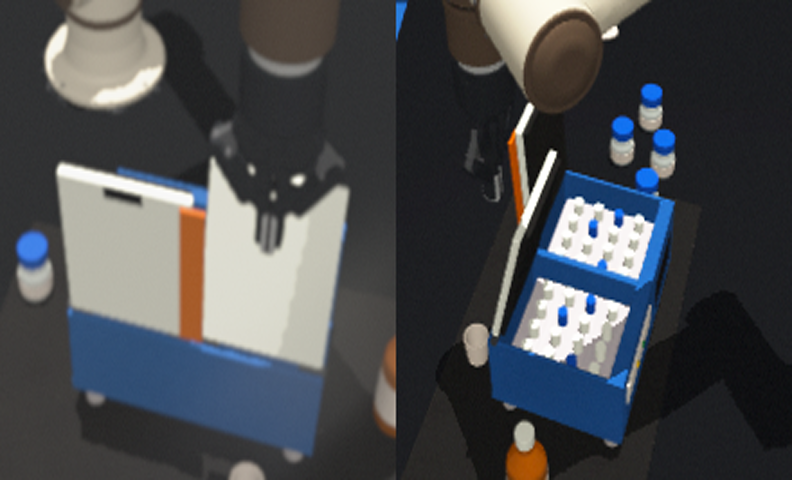

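The picture shows the gripper behind the plain lid at its middle, with the fingertips in the scene picture near (315,163). The strip lid is clear. I'll measure tip height again, since the earlier pictures put it higher than the stated overhang.

Run:
```python
from frame import *
Q=(cloud(load('scene2'))@R).reshape(-1,3); Q=Q[np.isfinite(Q).all(1)]
n=np.array([np.sin(1.305),0,np.cos(1.305)]);d=(Q-[HX,0,HZ])@n
m=(d>.02)&(abs(Q[:,1]-.357)<.03)&(abs(Q[:,0]-.551)<.05)&(Q[:,2]>.2)&(Q[:,2]<.33)
q=Q[m]
for lo in np.arange(.22,.33,.005):
    k=q[(q[:,2]>=lo)&(q[:,2]<lo+.005)]
    if len(k):print(lo.round(3),len(k),'x',np.percentile(k[:,0],[5,50,95]).round(4),'y',k[:,1].min().round(3),k[:,1].max().round(3))
```

```text
0.265 1 x [0.5602 0.5602 0.5602] y 0.36 0.36
0.27 13 x [0.56   0.5616 0.562 ] y 0.353 0.365
0.275 26 x [0.5561 0.5599 0.5626] y 0.344 0.369
0.28 31 x [0.5563 0.5598 0.5634] y 0.346 0.372
0.285 38 x [0.5564 0.56   0.5636] y 0.346 0.373
0.29 34 x [0.5575 0.5608 0.5637] y 0.346 0.372
0.295 34 x [0.5577 0.561  0.5637] y 0.345 0.372
0.3 33 x [0.5441 0.5608 0.5643] y 0.345 0.372
0.305 40 x [0.5524 0.5616 0.5648] y 0.341 0.375
0.31 62 x [0.546 0.563 0.566] y 0.329 0.384
0.315 82 x [0.5505 0.5636 0.5662] y 0.327 0.386
0.32 150 x [0.5434 0.5582 0.5652] y 0.327 0.387
0.325 75 x [0.5408 0.5614 0.5648] y 0.327 0.386
```

step_arm(motion="0 0.6 0 0 0; 0 1.2 0 0 0; 0 1.8 0 0 0; 0 2.3 0 0 0; 0 2.7 0 0 0; 0 3 0 0 0; 0 3.2 0 0 0; 0 3.4 0 0 0; 0 3.5 0 0 0; 0 3.5 0 0 0")

```text
time: 5.35
ee_pos: [0.5943, 0.2026, 0.2519]
ee_rot: [[-0.962, 0.273, 0.0], [0.273, 0.962, 0.0], [-0.0, 0.0, -1.0]]
force: [-0.3, -0.3, -0.7]
opening: -0.0
```

```bash
cat > lid.py <<'E'
from frame import *
import sys
tag=sys.argv[1]; grab('scene',tag);Q=(cloud(load(tag))@R).reshape(-1,3);Q=Q[np.isfinite(Q).all(1)]
from scipy.optimize import minimize_scalar
for nm,ym,exc in(('plain',.357,.03),('strip',.205,.03)):
    q=Q[(abs(Q[:,1]-ym)<.06)&(abs(Q[:,1]-ym)>exc)]
    best=(0,0)
    for a in np.arange(-.05,1.95,.005):
        v=q-[HX,0,HZ];d=v@[np.sin(a),0,np.cos(a)]-.011;t=v@[-np.cos(a),0,np.sin(a)]
        m=(abs(d)<.0015)&(t>.03)&(t<.165); best=max(best,(m.sum(),a))
    print(nm,best)
E
python3 st.py; python3 lid.py scene3
```

```text
t 5.35 tcp samp [0.5165 0.357  0.2519] q [  33.6   21.1    4.2   -0.   -73.1 -139.4] open -0.0 F [-0.25 -0.36 -0.65]
tool axes [[-1.0, -0.0, 0.0], [-0.0, 1.0, 0.0], [-0.0, 0.0, -1.0]]
plain (np.int64(1352), np.float64(1.3049999999999993))
strip (np.int64(1212), np.float64(1.639999999999999))
```

```bash
cat > tab.py <<'E'
from frame import *
import sys
x0,z0,r=map(float,sys.argv[1:4])
for a in [float(v) for v in sys.argv[4:]]:
    x=HX-r*np.cos(a)+.011*np.sin(a)+.0115; z=HZ+r*np.sin(a)+.011*np.cos(a)-.0145
    print(a,'x_t %.2f z_t %.2f'%((x0-x)*100,(z0-z)*100))
E
python3 tab.py .5166 .2515 .145 1.3 1.25 1.2 1.15 1.1 1.05 1 .95 .9 .85 .8 .75 .7 .65 .6 .55 .5 .45 .4 .35 .3 .25 .2 .15 .1 .05 0
```

```text
1.3 x_t 0.43 z_t -0.32
1.25 x_t 1.14 z_t -0.16
1.2 x_t 1.84 z_t 0.04
1.15 x_t 2.53 z_t 0.27
1.1 x_t 3.21 z_t 0.53
1.05 x_t 3.87 z_t 0.83
1.0 x_t 4.52 z_t 1.15
0.95 x_t 5.15 z_t 1.52
0.9 x_t 5.76 z_t 1.91
0.85 x_t 6.35 z_t 2.33
0.8 x_t 6.92 z_t 2.78
0.75 x_t 7.47 z_t 3.26
0.7 x_t 7.99 z_t 3.77
0.65 x_t 8.49 z_t 4.30
0.6 x_t 8.96 z_t 4.85
0.55 x_t 9.40 z_t 5.43
0.5 x_t 9.81 z_t 6.03
0.45 x_t 10.19 z_t 6.65
0.4 x_t 10.54 z_t 7.29
0.35 x_t 10.85 z_t 7.94
0.3 x_t 11.14 z_t 8.61
0.25 x_t 11.39 z_t 9.30
0.2 x_t 11.60 z_t 9.99
0.15 x_t 11.78 z_t 10.70
0.1 x_t 11.93 z_t 11.41
0.05 x_t 12.04 z_t 12.13
0.0 x_t 12.11 z_t 12.85
```

step_arm(motion="0 0.4 0 -0.3 0; 0 1.1 0 -0.2 0; 0 1.8 0 0 0; 0 2.5 0 0.3 0; 0 3.2 0 0.5 0; 0 3.9 0 0.8 0; 0 4.5 0 1.2 0; 0 5.1 0 1.5 0; 0 5.7 0 1.9 0; 0 5.7 0 1.9 0")

```text
time: 6.23
ee_pos: [0.5378, 0.2183, 0.232]
ee_rot: [[-0.962, 0.272, -0.002], [0.272, 0.962, -0.0], [0.002, -0.001, -1.0]]
force: [-1.2, -1.2, 0.6]
opening: 0.0001
```

```bash
python3 st.py; python3 lid.py scene4
```

```text
t 6.2333 tcp samp [0.4579 0.3567 0.232 ] q [ 3.800e+01  1.720e+01 -4.400e+00 -1.000e-01 -6.850e+01 -1.438e+02] open 0.0001 F [-0.81 -1.44  0.62]
tool axes [[-1.0, -0.001, -0.002], [-0.001, 1.0, -0.001], [0.002, -0.001, -1.0]]
plain (np.int64(1268), np.float64(0.9099999999999995))
strip (np.int64(1234), np.float64(1.639999999999999))
```

step_arm(motion="0 0.65 0 0.45 0; 0 1.2 0 0.9 0; 0 1.8 0 1.35 0; 0 2.3 0 1.9 0; 0 2.8 0 2.4 0; 0 3.25 0 2.95 0; 0 3.7 0 3.5 0; 0 4.1 0 4.1 0; 0 4.5 0 4.75 0; 0 4.85 0 5.4 0")

```text
time: 7.12
ee_pos: [0.4922, 0.2314, 0.1782]
ee_rot: [[-0.962, 0.273, -0.001], [0.273, 0.962, -0.0], [0.001, -0.0, -1.0]]
force: [-0.3, 0.5, 2.7]
opening: -0.0001
```

```bash
python3 st.py
```

```text
t 7.1167 tcp samp [0.4105 0.3569 0.1782] q [  42.3   16.   -14.2   -0.   -59.8 -148.1] open -0.0001 F [-0.38  0.36  2.66]
tool axes [[-1.0, 0.0, -0.001], [0.0, 1.0, -0.0], [0.001, -0.0, -1.0]]
```

step_arm(motion="0 0.3 0 0.65 0; 0 0.6 0 1.3 0; 0 0.85 0 2 0; 0 1.05 0 2.6 0; 0 1.2 0 3.15 0; 0 1.3 0 3.65 0; 0 1.4 0 4.1 0; 0 1.45 0 4.45 0; 0 1.5 0 4.75 0; 0 1.5 0 5 0")

```text
time: 7.95
ee_pos: [0.4783, 0.2354, 0.1286]
ee_rot: [[-0.962, 0.273, -0.0], [0.273, 0.962, -0.0], [0.0, -0.0, -1.0]]
force: [-0.3, 0.3, 1.1]
opening: 0.0
```

```bash
python3 st.py; python3 lid.py scene5
```

```text
t 7.95 tcp samp [0.396  0.3569 0.1286] q [  43.6   17.9  -19.5   -0.   -52.6 -149.5] open 0.0 F [-0.41  0.22  1.09]
tool axes [[-1.0, -0.0, -0.0], [-0.0, 1.0, -0.0], [0.0, -0.0, -1.0]]
plain (np.int64(831), np.float64(0.03999999999999995))
strip (np.int64(1199), np.float64(1.639999999999999))
```

step_arm(motion="0 0 0 0.08 0; 0 0 0 0.16 0; 0 0 0 0.24 0; 0 0 0 0.3 0; 0 0 0 0.36 0; 0 0 0 0.42 0; 0 0 0 0.46 0; 0 0 0 0.5 0; 0 0 0 0.54 0; 0 0 0 0.54 0")

```text
time: 8.83
ee_pos: [0.4785, 0.2354, 0.1242]
ee_rot: [[-0.962, 0.273, 0.0], [0.273, 0.962, -0.0], [-0.0, 0.0, -1.0]]
force: [-3.6, 0.0, 4.4]
opening: -0.0003
```

```bash
python3 st.py
```

```text
t 8.8333 tcp samp [0.3962 0.357  0.1242] q [  43.6   18.2  -19.8    0.   -51.9 -149.5] open -0.0003 F [-3.45 -0.95  4.39]
tool axes [[-1.0, -0.0, 0.0], [-0.0, 1.0, 0.0], [-0.0, 0.0, -1.0]]
```

step_arm(motion="0 0 0 0.04 0; 0 0 0 0.08 0; 0 0 0 0.11 0; 0 0 0 0.14 0; 0 0 0 0.17 0; 0 0 0 0.2 0; 0 0 0 0.2 0; 0 0 0 0.2 0; 0 0 0 0.2 0; 0 0 0 0.2 0")

```text
time: 9.67
ee_pos: [0.4785, 0.2354, 0.1241]
ee_rot: [[-0.962, 0.272, 0.001], [0.272, 0.962, 0.0], [-0.001, 0.0, -1.0]]
force: [-6.3, -0.0, 15.1]
opening: -0.0
```

```bash
python3 st.py; python3 lid.py scene6
```

```text
t 9.6667 tcp samp [0.3962 0.357  0.1241] q [ 4.370e+01  1.820e+01 -1.990e+01  1.000e-01 -5.190e+01 -1.495e+02] open -0.0 F [-6.08 -1.77 15.11]
tool axes [[-1.0, -0.001, 0.001], [-0.001, 1.0, 0.0], [-0.001, 0.0, -1.0]]
plain (np.int64(806), np.float64(0.009999999999999967))
strip (np.int64(1202), np.float64(1.639999999999999))
```

step_arm(motion="0 0 0 -0.5 0; 0 0 0 -2 0; 0 0 0 -5 0; 0 0 0 -9 0; 0 0 0 -13 0; 0 0 0 -17 0; 0 -1 -1 -20.5 0; 0 -3 -3 -23 0; 0 -6 -5 -25 0; 0 -9 -7 -25 0")

```text
time: 10.55
ee_pos: [0.5483, 0.1431, 0.3775]
ee_rot: [[-0.963, 0.271, 0.011], [0.271, 0.963, 0.004], [-0.009, 0.007, -1.0]]
force: [0.6, 0.2, 0.2]
opening: 0.0001
```

step_arm(motion="0 -2.5 -2 0 0; 0 -5.5 -4 0 0; 0 -8 -5.5 0 0; 0 -10 -7 0 0; 0 -11.5 -7.7 0 0; 0 -11.5 -7.7 0.5 0; 0 -11.5 -7.7 2 0; 0 -11.5 -7.7 4 0; 0 -11.5 -7.7 5 0; 0 -11.5 -7.7 5 0")

```text
time: 11.38
ee_pos: [0.6342, 0.0384, 0.3181]
ee_rot: [[-0.962, 0.272, -0.006], [0.272, 0.962, -0.001], [0.006, -0.003, -1.0]]
force: [-0.3, 0.6, -0.6]
opening: 0.0
```

```bash
python3 st.py; python3 lid.py scene7
```

```text
t 11.3833 tcp samp [0.5997 0.2099 0.3181] q [ 1.800e+01  2.060e+01  1.280e+01 -1.000e-01 -8.250e+01 -1.238e+02] open 0.0 F [-0.46  0.45 -0.64]
tool axes [[-1.0, -0.0, -0.006], [-0.0, 1.0, -0.003], [0.006, -0.003, -1.0]]
plain (np.int64(826), np.float64(0.009999999999999967))
strip (np.int64(1206), np.float64(1.639999999999999))
```

View pics/scene7.png

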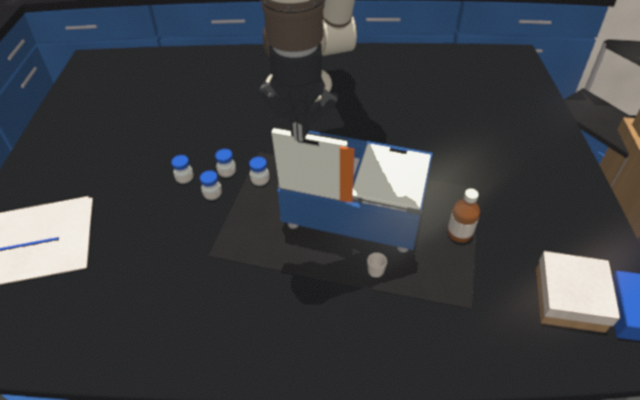

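step_arm(motion="0 0 0 1.5 0; 0 0 0 3.5 0; 0 0 0 5 0; 0 0.3 0 5.8 0; 0 1.2 0 5.8 0; 0 2 0 5.8 0; 0 2.6 0 5.8 0; 0 3 0 5.8 0; 0 3.2 0 5.8 0; 0 3.2 0 5.8 0")

```text
time: 12.27
ee_pos: [0.6046, 0.0471, 0.2647]
ee_rot: [[-0.962, 0.272, 0.002], [0.272, 0.962, 0.001], [-0.002, 0.001, -1.0]]
force: [0.4, 0.6, -0.8]
opening: -0.0001
```

```bash
python3 st.py; python3 lid.py scene8
python3 - <<'E'
from frame import *
Q=(cloud(load('scene7'))@R).reshape(-1,3)
m=(Q[:,0]>.38)&(Q[:,0]<.51)&(Q[:,1]>.31)&(Q[:,1]<.42)&(Q[:,2]>.12)&(Q[:,2]<.16)
c,n,s=plane(Q[m]);n*=np.sign(n[2]);print('plain',c,n,'angle',np.arctan2(n[0],n[2]))
E
python3 tab.py .567 .260 .148 1.64 1.6 1.55 1.5 1.45 1.4 1.35 1.3 1.25 1.2 1.15 1.1 1.05 1 .95 .9 .85 .8 .75 .7 .65 .6 .55 .5 .45 .4 .35 .3 .25 .2 .16 .12 .09 .07 .05 .03 0
```

```text
t 12.2667 tcp samp [0.5689 0.2102 0.2647] q [  19.7   18.5    2.2    0.   -73.6 -125.5] open -0.0001 F [ 0.2   0.69 -0.81]
tool axes [[-1.0, -0.001, 0.002], [-0.001, 1.0, 0.001], [-0.002, 0.001, -1.0]]
plain (np.int64(797), np.float64(0.009999999999999967))
strip (np.int64(1212), np.float64(1.639999999999999))
plain [0.44862142 0.36532555 0.13860064] [-0.00708947  0.0020774   0.99997271] angle -0.007089546660165467
1.64 x_t 0.53 z_t 0.11
1.6 x_t 1.12 z_t 0.04
1.55 x_t 1.86 z_t -0.02
1.5 x_t 2.60 z_t -0.04
1.45 x_t 3.34 z_t -0.02
1.4 x_t 4.08 z_t 0.03
1.35 x_t 4.82 z_t 0.12
1.3 x_t 5.55 z_t 0.25
1.25 x_t 6.27 z_t 0.41
1.2 x_t 6.99 z_t 0.61
1.15 x_t 7.69 z_t 0.84
1.1 x_t 8.38 z_t 1.11
1.05 x_t 9.06 z_t 1.41
1.0 x_t 9.72 z_t 1.75
0.95 x_t 10.36 z_t 2.12
0.9 x_t 10.99 z_t 2.52
0.85 x_t 11.59 z_t 2.96
0.8 x_t 12.17 z_t 3.42
0.75 x_t 12.73 z_t 3.91
0.7 x_t 13.26 z_t 4.42
0.65 x_t 13.77 z_t 4.97
0.6 x_t 14.24 z_t 5.54
0.55 x_t 14.69 z_t 6.13
0.5 x_t 15.11 z_t 6.74
0.45 x_t 15.50 z_t 7.37
0.4 x_t 15.85 z_t 8.02
0.35 x_t 16.18 z_t 8.69
0.3 x_t 16.46 z_t 9.38
0.25 x_t 16.72 z_t 10.07
0.2 x_t 16.94 z_t 10.78
0.16 x_t 17.09 z_t 11.36
0.12 x_t 17.21 z_t 11.94
0.09 x_t 17.29 z_t 12.37
0.07 x_t 17.34 z_t 12.67
0.05 x_t 17.38 z_t 12.96
0.03 x_t 17.41 z_t 13.26
0.0 x_t 17.45 z_t 13.70
```

step_arm(motion="0 0.5 0 0.2 0; 0 1 0 0.3 0; 0 1.6 0 0.3 0; 0 2.3 0 0.3 0; 0 3 0 0.4 0; 0 3.7 0 0.4 0; 0 4.4 0 0.5 0; 0 5.1 0 0.6 0; 0 5.8 0 0.7 0; 0 6.5 0 0.8 0")

```text
time: 13.15
ee_pos: [0.5413, 0.0648, 0.2551]
ee_rot: [[-0.962, 0.273, -0.001], [0.273, 0.962, 0.0], [0.001, 0.0, -1.0]]
force: [1.7, -0.9, -1.0]
opening: -0.0001
```

```bash
python3 st.py; python3 lid.py scene9
```

```text
t 13.15 tcp samp [0.5032 0.21   0.2551] q [  23.9   12.8   -7.1   -0.   -70.2 -129.7] open -0.0001 F [ 1.9  -0.39 -1.02]
tool axes [[-1.0, 0.0, -0.001], [0.0, 1.0, 0.0], [0.001, 0.0, -1.0]]
plain (np.int64(794), np.float64(0.009999999999999967))
strip (np.int64(1231), np.float64(1.2549999999999992))
```

step_arm(motion="0 0.7 0 0.2 0; 0 1.4 0 0.45 0; 0 2.1 0 0.7 0; 0 2.75 0 1 0; 0 3.4 0 1.35 0; 0 4.05 0 1.7 0; 0 4.7 0 2.1 0; 0 5.3 0 2.55 0; 0 5.9 0 3 0; 0 6.4 0 3.5 0")

```text
time: 14.03
ee_pos: [0.4799, 0.0821, 0.2201]
ee_rot: [[-0.962, 0.273, -0.0], [0.273, 0.962, -0.0], [0.0, -0.0, -1.0]]
force: [0.4, -0.2, 2.6]
opening: -0.0
```

```bash
python3 st.py; python3 lid.py scene10
```

```text
t 14.0333 tcp samp [0.4393 0.2099 0.2201] q [  28.9    8.3  -17.9   -0.   -63.8 -134.7] open -0.0 F [ 0.46 -0.03  2.55]
tool axes [[-1.0, -0.0, -0.0], [-0.0, 1.0, -0.0], [0.0, -0.0, -1.0]]
plain (np.int64(821), np.float64(0.009999999999999967))
strip (np.int64(1088), np.float64(0.7599999999999996))
```

step_arm(motion="0 0.55 0 0.5 0; 0 1.05 0 1.05 0; 0 1.55 0 1.65 0; 0 2 0 2.2 0; 0 2.4 0 2.85 0; 0 2.8 0 3.45 0; 0 3.15 0 4.1 0; 0 3.5 0 4.8 0; 0 3.75 0 5.5 0; 0 4 0 6.15 0")

```text
time: 14.92
ee_pos: [0.4417, 0.093, 0.1581]
ee_rot: [[-0.962, 0.273, -0.001], [0.273, 0.962, 0.0], [0.001, -0.0, -1.0]]
force: [1.0, 0.4, 1.3]
opening: -0.0002
```

step_arm(motion="0 0.2 0 0.6 0; 0 0.35 0 1.15 0; 0 0.45 0 1.6 0; 0 0.55 0 2 0; 0 0.6 0 2.3 0; 0 0.65 0 2.55 0; 0 0.7 0 2.75 0; 0 0.7 0 2.9 0; 0 0.7 0 3.05 0; 0 0.7 0 3.15 0")

```text
time: 15.75
ee_pos: [0.4353, 0.0949, 0.1273]
ee_rot: [[-0.962, 0.273, -0.0], [0.273, 0.962, 0.0], [0.001, 0.0, -1.0]]
force: [0.1, 1.1, 1.7]
opening: -0.0001
```

```bash
python3 st.py; python3 lid.py scene11
```

```text
t 15.75 tcp samp [0.3929 0.21   0.1273] q [  33.3    9.9  -31.    -0.   -49.1 -139.1] open -0.0001 F [-0.22  1.1   1.75]
tool axes [[-1.0, 0.0, -0.001], [0.0, 1.0, 0.0], [0.001, 0.0, -1.0]]
plain (np.int64(771), np.float64(0.009999999999999967))
strip (np.int64(837), np.float64(0.03499999999999996))
```

Next, press the last ~3 mm gently, plus 2–3 mm against the stop.

step_arm(motion="0 0 0 0.06 0; 0 0 0 0.12 0; 0 0 0 0.18 0; 0 0 0 0.24 0; 0 0 0 0.3 0; 0 0 0 0.35 0; 0 0 0 0.4 0; 0 0 0 0.45 0; 0 0 0 0.5 0; 0 0 0 0.5 0")

```text
time: 16.63
ee_pos: [0.4354, 0.0947, 0.124]
ee_rot: [[-0.962, 0.272, 0.0], [0.272, 0.962, -0.0], [-0.0, -0.0, -1.0]]
force: [-5.7, 1.0, 13.0]
opening: -0.0001
```

```bash
python3 st.py
```

```text
t 16.6333 tcp samp [0.3931 0.2099 0.124 ] q [  33.3   10.2  -31.3    0.   -48.5 -139.1] open -0.0001 F [-5.82 -0.56 12.97]
tool axes [[-1.0, -0.001, 0.0], [-0.001, 1.0, -0.0], [-0.0, -0.0, -1.0]]
```

The strip lid stopped at the same height (0.124) with 13 N on it, so it is down. Now I retract straight up and check.

step_arm(motion="0 0 0 -0.4 0; 0 0 0 -1.5 0; 0 0 0 -4 0; 0 0 0 -7.5 0; 0 0 0 -11 0; 0 0 0 -15 0; 0 0 0 -19 0; 0 0 0 -22 0; 0 0 0 -24 0; 0 0 0 -24 0")

```text
time: 17.47
ee_pos: [0.4376, 0.0952, 0.3675]
ee_rot: [[-0.962, 0.273, 0.01], [0.273, 0.962, 0.004], [-0.008, 0.006, -1.0]]
force: [0.3, -0.0, 0.5]
opening: 0.0003
```

```bash
python3 st.py; python3 lid.py scene12
python3 - <<'E'
from frame import *
grab('side','side12')
for tag in('scene12','side12'):
  Q=(cloud(load(tag))@R).reshape(-1,3)
  for nm,lo,hi in(('plain',.315,.42),('strip',.15,.255)):
    m=(Q[:,0]>.375)&(Q[:,0]<.51)&(Q[:,1]>lo)&(Q[:,1]<hi)&(Q[:,2]>.12)&(Q[:,2]<.16)
    c,n,s=plane(Q[m]);n*=np.sign(n[2]);print(tag,nm,m.sum(),c.round(4),'angle',np.arctan2(n[0],n[2]).round(4))
a=load('scene0');b=load('scene12');A=cloud(a);B=cloud(b)
for nm,(u,v) in dict(b=(463,237),cap=(471,195),j=(259,163),j2=(225,155),j3=(211,177),j4=(182,161),cru=(377,258)).items():
    f=lambda P:np.nanmedian(P[v-2:v+3,u-2:u+3].reshape(-1,3),0)
    print(nm,((f(B)-f(A))*1000).round(1))
im=np.hstack([cv2.imread('pics/scene12.png')[90:300,150:520],cv2.imread('pics/side12.png')[90:300,200:400]])
cv2.imwrite('pics/m12.png',cv2.resize(im,None,fx=1.4,fy=1.4))
E
```

```text
t 17.4667 tcp samp [0.395  0.211  0.3675] q [ 3.330e+01 -5.000e-01 -6.600e+00  1.000e-01 -8.330e+01 -1.391e+02] open 0.0003 F [0.32 0.05 0.49]
tool axes [[-1.0, -0.0, 0.008], [0.0, 1.0, 0.006], [-0.008, 0.006, -1.0]]
plain (np.int64(800), np.float64(0.009999999999999967))
strip (np.int64(825), np.float64(0.014999999999999972))
scene12 plain 2265 [0.446  0.3684 0.1387] angle -0.0084
scene12 strip 2115 [0.4454 0.2031 0.1389] angle 0.0018
side12 plain 1639 [0.4414 0.3696 0.1402] angle -0.0043
side12 strip 1235 [0.442  0.2044 0.1402] angle 0.0014
b [-0.4  0.3 -1. ]
cap [-1.4 -0.3 -0.6]
j [-0.9  0.4 -0.4]
j2 [ 0.9 -0.3  0.3]
j3 [0.1 0.9 0.7]
j4 [-1.4  0.7  0. ]
cru [ 0.1 -0.   0.4]
```

View pics/m12.png

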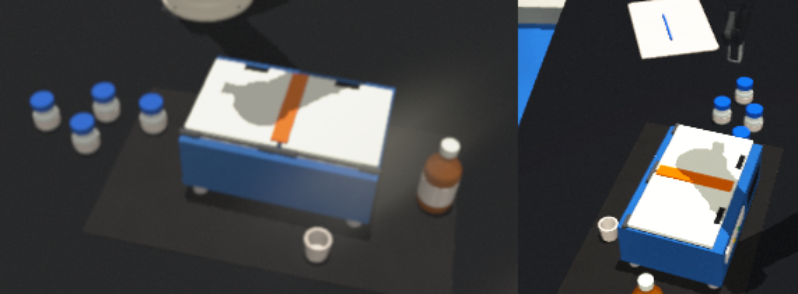

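The picture shows both lids flat, with the orange strip lying over the seam at (290,105), and the bottle, jars and crucible where they were. The gripper is 24 cm above the lids and touching nothing.

```bash
python3 -c "
from h import *
print(manip.read_state()['force']);print(manip.sign_off())"
```

```text
[ 0.05541885 -0.34140587 -0.90038524]
the job is handed in; nothing more can be done
None
```

I closed the plain lid first, then the strip lid, and handed the job in at about 17.5 s. I pushed with shut fingertips on the outer faces only, slowed towards the end, and pressed each lid onto its stop with about 15 N and 13 N.

- **Lids:** both stopped at the same TCP height, 0.124 m. Afterwards the plain lid measured −0.008 and −0.004 rad and the strip lid about +0.002 rad, from two cameras. That is flat to within the camera error, though the strip lid reads up to 0.01 rad higher than the plain one. A coarser model fit to the scene camera gave 0.010 and 0.015 rad, with about 1 mm of height error in it.
- **Loose items:** the bottle, the jar (and its look-alikes) and the crucible moved no more than about 1.5 mm by the camera, which is measurement noise.
- **Finish:** the gripper ended about 24 cm above the lids, touching nothing.
- **Disagreement:** the pictures put the shut fingertips about 14 mm behind the reported TCP, not 11 mm ahead of it as stated. I used the measured value, and both the contact on the lids and the lid angles agreed with it.

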